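# Put the upper tier on the tiered pantry stand and shut its drawer

### The job

Take the empty wooden tray from the sloping drying rack and lower it gently onto the tiered stand, so that all four corner holes drop over their own posts together and the tray sits level and fully home on the post shoulders above the tins; the post board may sit a little to one side on its base, so find the posts by eye or feel. Then push the stand's drawer fully shut and leave the other things standing where they are.

Things in the scene. Friction and masses are not known exactly. Their poses are not given: they have to be found in the camera images.
- tray: loose light-wood tray, 148 (own x) x 196 (own y) mm, about 0.3 kg. Origin: centre of its flat underside; z = normal, out of the open side. Floor 6 mm thick, rims up to z = 17 mm. Four round through holes, 13 mm wide, at x = +-54, y = +-79 mm; half a turn is the same. It starts on the rack's slope: its z leans 35 degrees from vertical to the rack's -x, its x points up the slope
- handle (a point): centre of the tray's fixed handle, 66 mm along the tray's z from its origin; tray axes. A flat-sided bar 14 mm thick (x), 20 mm high (z = 56 to 76 mm of the tray), 118 mm long along y, on two uprights at y = +-50 mm; 88 mm of it is free between them
- rack: fixed light-wood drying rack, 150 x 126 x 105 mm, its slope 35 degrees from level, facing its own -x (roughly the robot), with two stops 8 mm high at the foot of the slope. Origin: centre of its foot, on the worktop; the middle of the slope is 58 mm above it. It stands left or right of the stand
- stand: fixed light-wood stand, base 132 (x) x 200 (y) mm with a drawer, front to own -x (roughly the robot). Origin: centre of the base's underside, on the worktop. On the base lies the post board (top at z = 42 mm), and between its posts stand two tins, up to z = 102 mm
- seat (a point): point of the base, 115 mm above its origin, stand axes. Of the post board only x and yaw follow it: the board is set 0 to 8 mm along +y or -y, unreported, and sits fast (40 N to shift). Its four steel posts at x = +-54 mm, y = shift +-79 mm are 20 mm thick to a shoulder at this height, then a pin 10 mm thick, 30 mm long, blunt (1.5 mm chamfer). The seated tray's origin is here plus the shift
- drawer (a joint): how far the stand's drawer is out (m), 0 = shut; it slides out to the stand's -x with 1 to 2 N of friction and stays where it is left; it starts 35 to 50 mm open. The seated tray overhangs the shut drawer's front by 8 mm, so a gripper held upright would meet the tray: lean it back towards the robot
- knob (a point): centre of the flat outer face of the drawer's steel knob: 22 mm diameter, 14 mm out from the drawer's front, 22 mm above the worktop; moves with the drawer; stand axes (x points into the stand)
- soup_tin: bystander, tin of 75 mm diameter, 58 mm high, on the stand's base between the posts; origin under its centre
- silver_tin: bystander, round tin of 36 mm diameter, 60 mm high, on the stand's base between the posts; origin under its centre
- spice_jar: bystander, jar of 46 mm diameter, 106 mm high, between stand and rack, farther back; origin under its centre
- salt_shaker: bystander, shaker of 44 mm diameter, 90 mm high, between stand and rack; origin under its centre

How it is judged:
By the outcome, as a careful person would: the job done as asked, in the order asked, and still so for the second after the job is handed in, with the robot touching nothing.
It also fails if it takes over 58 s, if anything falls off the work surface, if the arm or the gripper's body presses on something with over 40 N, if the wrist force passes 120 N, or if a joint passes its speed limit or range.

### The arm

A 6-joint arm with a two-finger parallel gripper is mounted at the origin on a cart in front of the work surface, level with it; the furniture and walls round the work are solid. World frame = base frame: x ahead of the robot, y to its left, z up, the work surface at z = 0. Lengths are in m, angles in rad, forces in N, time in s.
With the tool pointing down it reaches from about 0.35 to 0.975 m from the base axis. Payload 4.9 kg.
Tool frame: the origin (TCP) lies midway between the tips of the shut fingers; the grasp point (between the pads) lies 19 mm behind it; z points along the fingers, y is the line along which they close (so a half turn about z gives the same grasp; the last joint's range is limited). The gripper opens to 85 mm and grips with 20 to 120 N. Pads are 22 mm wide; open, the fingers measure 114 mm over their backs; the gripper's body (76 mm by 85 mm) begins 54 mm behind the grasp point. The pads swing forward as they close: fully open they stand 13 mm farther back than shut.
Start: joints at [1.147, 0.053, 1.613, -0, 1.476, -0.119], TCP at [0.188, 0.596, 0.231] pointing down, gripper open.
Joint ranges: [-3.01, 3.01], [-1.01, 2.22], [0.06, 2.58], [-1.02, 4.17], [0.09, 2.62], [-3.14, 3.14]. Speed limits (rad/s): [2.57, 2.57, 3.14, 3.14, 3.14, 3.14].

### API

Orientations are given as [roll, pitch, yaw] about the fixed x, y, z axes, in that order (R = Rz(yaw) Ry(pitch) Rx(roll)).
In Python, from station import arm gives the robot as it stands.
- The arm moves only by the tool play_rows, never from a script. Its argument "motion" is a list of rows, each an object with "rotation": the turn, a rotation vector about the tool's x, y, z in degrees, a list of three; "xyz": the shift along the tool's x, y, z in m, a list of three; "fingers": the opening, from -1 (shut) to 1 (fully open). A call has 1 to 8 rows; each row is the pose to reach, as a shift and turn from the pose commanded when the call began, along the tool's axes at that moment; what a row does not reach only later rows make up. A row lasts 1/10 s, in which the tool goes at most 50 mm and 8.59 degrees, less where a joint would pass 70% of its speed; a pose out of reach is approached as far as the arm can. A call with a gripper value outside its range is refused whole. The fingers move at their own pace and stop on an object; "grip_force" is the grip in N (left out, the last holds). Time passes only in rows, so rows that repeat a pose let the fingers close. It gives the time, the measured TCP pose, the force, the opening and the grip force at its end, in the units of the state.
- arm.get_obs(): the state, without advancing time (a new reading comes with each control period).
- arm.read_camera(name): name is "side" or "top"; returns the picture (420x560x3 uint8, blue, green, red); there is no depth.
- arm.camera_params(name): a dict with "K" (3x3 intrinsics, pixels), "rvec" (rotation vector, rad) and "tvec" (3), from world to camera coordinates, as OpenCV has them. Camera axes: x right, y down, z forward; pixel columns grow to the right and rows downward; lengths in m; the calibration is good to about 2 mm. A picture is of the moment at which its call begins. camera_params takes no time and is no camera call.
- arm.sign_off(): hands the job in; it is judged then, once.
The state is a dict: "t": time; "joint_positions": joint angles; "joint_vel": joint speeds; "joint_torque": joint torques, N m; "tool_pos": TCP position; "tool_rot": TCP orientation; "force": force on the tool from outside, world axes, zero at the start; "wrist_torque": the same for the moment, N m; "finger_gap": opening from 0.0 (shut) to 1.0 (fully open); "finger_force": force on a finger pad.
Only numpy, scipy, OpenCV 4.12 (cv2) and the standard library are available. Lean on these libraries where they do the work, as an engineer would, in place of code of your own. Each camera call takes 0.05 s, during which the arm holds its last target. There are 200 camera calls.

## Working session

There is one attempt and no reset: what is moved stays moved. The work goes in short steps, Python scripts to look and compute and a tool call to move; the robot and the scene stay as the last step left them, time stands still between calls to the robot, and variables do not carry over. Pictures are saved under pics/ and viewed, at most 10 in all, crops included, and the job is handed in when it is done.

Besides the shell and the picture viewer there is one more tool, called as name(argument=value, ...), one argument or row to a line, values as JSON. play_rows: Moves the arm, as the interface text tells. Its arguments: {"type":"object","properties":{"motion":{"type":"array"},"grip_force":{"type":"number"}},"required":["motion"]}

```bash
mkdir -p pics; ls; python3 - <<'E'
from station import arm
import cv2
for n in("side","top"):
    cv2.imwrite(f"pics/{n}0.png",arm.read_camera(n)); p=arm.camera_params(n)
    R=cv2.Rodrigues(p["rvec"])[0]; print(n,p["K"], -R.T@p["tvec"].ravel() if hasattr(p["tvec"],'ravel') else p["tvec"], R[2])
o=arm.get_obs();print(o)
E
```

```text
pics
side [[452.5428942    0.         274.46910162]
 [  0.         452.5428942  199.70708255]
 [  0.           0.           1.        ]] [0.29581188 0.7904647  0.55264386] [ 0.32433351 -0.81925648 -0.47289173]
top [[492.76392791   0.         288.40367079]
 [  0.         492.76392791 212.63765924]
 [  0.           0.           1.        ]] [0.47270264 0.01484263 0.98445361] [ 0.16498875  0.00372651 -0.98628841]
{'t': 0.1, 'joint_positions': array([ 1.14697601e+00,  5.32709702e-02,  1.61417930e+00, -1.33133242e-05,
        1.47602538e+00, -1.18993130e-01]), 'joint_vel': array([-0.00203965,  0.00080244, -0.00363805, -0.00131334, -0.00123689,
       -0.00103305]), 'joint_torque': array([-1.86866496e-04, -3.94902277e+01, -3.71363282e+01, -1.34017832e-04,
        3.99437413e-03, -2.00754749e-05]), 'tool_pos': array([0.18733886, 0.59565418, 0.23018479]), 'tool_rot': array([-3.13972140e+00, -2.10377687e-04,  2.83676654e+00]), 'force': array([ 0.27186368, -0.23226604, -1.12336949]), 'wrist_torque': array([-0.03263196, -0.01145968, -0.00974167]), 'finger_force': 0.0, 'finger_gap': 1.0006504844748219}
```

View pics/side0.png

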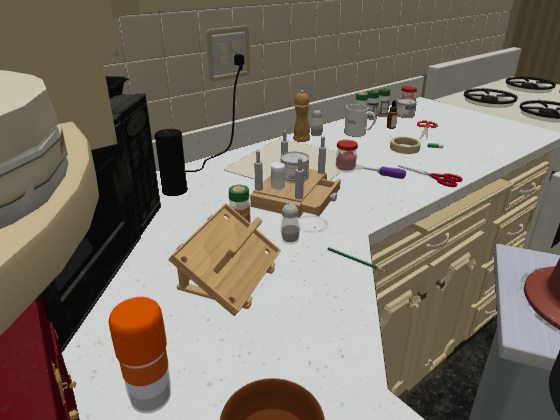

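View pics/top0.png

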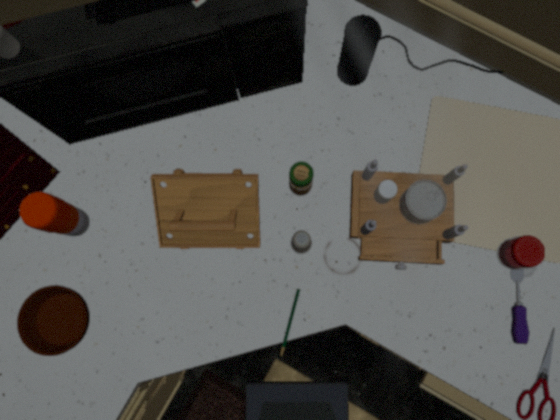

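The side view shows the tray on the rack at about (228,260) and the stand at about (295,185). In the top view the tray is around (207,210) and the stand around (403,215), with its knob near (401,266). I'll zoom in next.

```bash
python3 - <<'E'
import cv2,numpy as np
t=cv2.imread("pics/top0.png");s=cv2.imread("pics/side0.png")
def crop(im,x,y,w,h,k,g=1.0):
    c=cv2.resize(im[y:y+h,x:x+w],None,fx=k,fy=k,interpolation=cv2.INTER_CUBIC)
    c=np.clip(c*g,0,255).astype(np.uint8)
    for i in range(0,w,20): cv2.putText(c,str(x+i),(i*k,9),0,.35,(0,0,255),1); cv2.line(c,(i*k,10),(i*k,14),(0,0,255),1)
    for i in range(20,h,20): cv2.putText(c,str(y+i),(0,i*k+4),0,.35,(0,0,255),1)
    return c
a=np.hstack([crop(t,345,155,133,120,3,1.5),crop(t,145,160,133,120,3,1.5)])
cv2.imwrite("pics/z_top.png",a)
a=np.hstack([crop(s,245,120,100,100,4),crop(s,165,200,100,100,4)])
a=np.hstack([crop(s,245,125,100,120,4),np.zeros((480,1,3),np.uint8),cv2.resize(crop(s,165,200,120,120,3),(360,360)) if 0 else crop(s,165,200,98,120,4)])
cv2.imwrite("pics/z_side.png",a)
E
```

```text
(no output)
```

View pics/z_top.png

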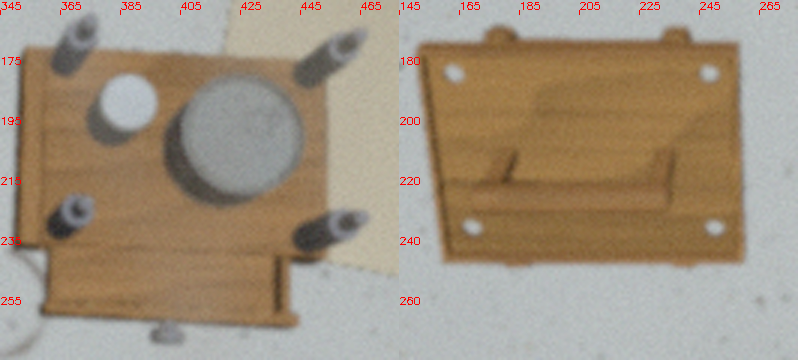

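View pics/z_side.png

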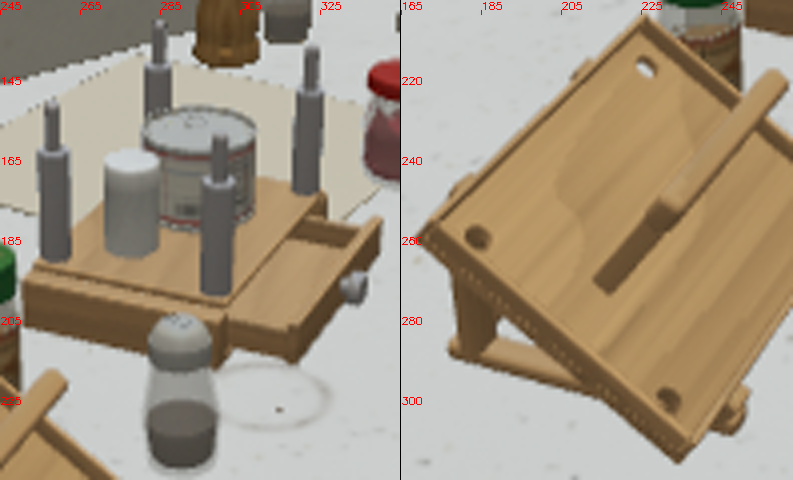

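```bash
cat >h.py <<'E'
import numpy as np,cv2
from scipy.spatial.transform import Rotation as Ro
from scipy.optimize import least_squares
from station import arm
C={n:arm.camera_params(n) for n in("side","top")}
def proj(n,P):
    c=C[n];return cv2.projectPoints(np.float64(P).reshape(-1,1,3),np.float64(c["rvec"]),np.float64(c["tvec"]),np.float64(c["K"]),None)[0][:,0]
def ray(n,px,z):
    c=C[n];R=cv2.Rodrigues(np.float64(c["rvec"]))[0];o=-R.T@np.float64(c["tvec"]).ravel()
    d=R.T@np.linalg.inv(c["K"])@[px[0],px[1],1];return o+d*(z-o[2])/d[2]
def fit(mk,obs,x0):
    f=lambda x:np.concatenate([(proj(n,mk(x,p))-px).ravel() for n,p,px in obs])
    r=least_squares(f,x0,x_scale=[.1]*3+[1]*(len(x0)-3),loss="soft_l1");return r.x,f(r.x).reshape(-1,2)
E
python3 - <<'E'
from h import *
np.set_printoptions(precision=4,suppress=True)
s=lambda x,y:(245+x/4,125+y/4); st=lambda x,y:(165+(x-401)/4,200+y/4)
t=lambda x,y:(345+x/3,155+y/3); tt=lambda x,y:(145+(x-399)/3,160+y/3)
P=lambda sx,sy,z:np.array([sx*.054,sy*.079,z])
mk=lambda x,p:Ro.from_euler("z",x[3]).apply(p)+[x[0],x[1],x[2]]
k=[(1,1),(1,-1),(-1,1),(-1,-1)]
obs=[("side",P(*a,.145),s(*b)) for a,b in zip(k,[(51,101),(159,22),(220,137),(312,48)])]
obs+=[("side",P(*a,.115),s(*b)) for a,b in zip(k,[(54,150),(157,66),(218,178),(309,88)])]
x,r=fit(mk,obs,[.5,-.2,0,0]);print("posts side",x,"\n",r)
obs2=[("top",P(*a,.145),t(*b)) for a,b in zip(k,[(90,20),(356,37),(83,203),(357,218)])]
print("top res",proj("top",[mk(x,o[1]) for o in obs2])-[o[2] for o in obs2])
x2,r2=fit(mk,obs+obs2,x);print("both",x2,"\n",r2[8:])
a=Ro.from_euler("y",-35,degrees=True)
mt=lambda x,p:(Ro.from_euler("z",x[3])*a).apply(p)+x[:3]
ob=[("top",P(*a,.003),tt(*b)) for a,b in zip(k,[(455,73),(710,73),(472,227),(715,227)])]
ob+=[("side",P(*a,.006),st(*b)) for a,b in zip(k[:3],[(647-169,237),(647,66),(668,400)])]
y,r=fit(mt,ob,[.5,.2,.06,0]);print("tray",y,"\n",r)
R=(Ro.from_euler("z",y[3])*a).as_matrix();print(R)
print("handle",mt(y,np.array([0,0,.066])))
print("handle px side",proj("side",[mt(y,np.array([0,q,.066])) for q in(-.059,.059)]),"top",proj("top",[mt(y,np.array([0,q,.076])) for q in(-.059,.059)]))
print("knob",ray("side",(245+363/4,125+288/4),.022),ray("top",(345+168/3,155+334/3),.022))
print("base corners",[ray("top",t(*b),.03) for b in[(22,48),(328,58)]],"z042 yet?")
E
```

```text
posts side [ 0.6459 -0.2114 -0.0023 -0.0594] 
 [[ 0.3055  0.6579]
 [-0.1055  0.1268]
 [-0.1643 -0.9867]
 [-0.1632 -0.5067]
 [-0.2033 -0.0818]
 [ 0.3031 -0.313 ]
 [ 0.0264  0.6122]
 [ 0.0352  0.3416]]
top res [[ 0.3637 -0.5884]
 [ 1.7093 -1.7601]
 [ 1.2009 -1.0097]
 [ 1.7615 -1.268 ]]
both [ 0.6443 -0.2087 -0.0014 -0.0636] 
 [[-0.9149 -0.0216]
 [ 0.5487 -0.8181]
 [-0.3708 -0.3632]
 [ 0.3114 -0.23  ]]
tray [ 0.6352  0.1721  0.0552 -0.0118] 
 [[-0.132  -0.4686]
 [-0.3993 -0.118 ]
 [ 0.1323 -0.6366]
 [-0.2172 -0.2553]
 [ 0.5658  0.1391]
 [ 0.5608  0.1154]
 [ 0.4082 -0.0539]]
[[ 0.8191  0.0118 -0.5735]
 [-0.0097  0.9999  0.0068]
 [ 0.5736  0.      0.8192]]
handle [0.5973 0.1726 0.1093]
handle px side [[258.4919 221.1159]
 [230.1272 254.4007]] top [[234.7161 227.933 ]
 [168.3561 227.6249]]
knob [ 0.5219 -0.1979  0.022 ] [ 0.5263 -0.1996  0.022 ]
base corners [array([ 0.7155, -0.1094,  0.03  ]), array([ 0.7071, -0.3116,  0.03  ])] z042 yet?
```

```bash
cat >>h.py <<'E'
np.set_printoptions(precision=4,suppress=True)
def cur():
    o=arm.get_obs();return Ro.from_euler("xyz",o["tool_rot"]),o["tool_pos"],o
def rel(Rt,pt):
    R,p,o=cur();print("xyz",R.inv().apply(np.array(pt)-p),"rot",(R.inv()*Rt).as_rotvec(degrees=True),"t",o["t"])
def toolR(yaw,tilt):  # yaw of tray x (rad), tilt deg of tray z towards -x
    T=(Ro.from_euler("z",yaw)*Ro.from_euler("y",-tilt,degrees=True)).as_matrix()
    return Ro.from_matrix(np.c_[T[:,1],T[:,0],-T[:,2]])
H=np.array([.5973,.1726,.1093]);TY=-.0118
E
python3 - <<'E'
from h import *
R=toolR(TY,35);z=R.as_matrix()[:,2]
print(R.as_euler("xyz"),z); pre=H-z*.09; print(pre)
rel(R,pre)
E
```

```text
[2.5307 0.     1.559 ] [ 0.5735 -0.0068 -0.8192]
[0.5457 0.1732 0.183 ]
xyz [-0.4686 -0.2953  0.0476] rot [-30.1478 -22.2662  70.8153] t 0.1
```

play_rows(
  motion=[
    {"xyz": [-0.02,-0.02,-0.05],"rotation": [0,0,8],"fingers": 1},
    {"xyz": [-0.33,-0.21,-0.03],"rotation": [-20,-15,50],"fingers": 1},
    {"xyz": [-0.33,-0.21,-0.03],"rotation": [-20,-15,50],"fingers": 1},
    {"xyz": [-0.33,-0.21,-0.03],"rotation": [-20,-15,50],"fingers": 1},
    {"xyz": [-0.33,-0.21,-0.03],"rotation": [-20,-15,50],"fingers": 1},
    {"xyz": [-0.33,-0.21,-0.03],"rotation": [-20,-15,50],"fingers": 1},
    {"xyz": [-0.33,-0.21,-0.03],"rotation": [-20,-15,50],"fingers": 1},
    {"xyz": [-0.33,-0.21,-0.03],"rotation": [-20,-15,50],"fingers": 1},
  ],
)

```text
t: 0.9
tool_pos: [0.4273, 0.3086, 0.2606]
tool_rot: [2.727, 0.082, 1.934]
force: [0.6, 1.1, -0.9]
finger_gap: 0.999
finger_force: 0.0
```

```bash
python3 - <<'E'
from h import *
R=toolR(TY,35);z=R.as_matrix()[:,2]; rel(R,H-z*.09)
E
```

```text
xyz [-0.1617  0.0205  0.1085] rot [-10.2343  -6.5077  21.0153] t 0.9
```

play_rows(
  motion=[
    {"xyz": [-0.1617,0.0205,0.1085],"rotation": [-10.2,-6.5,21.0],"fingers": 1},
    {"xyz": [-0.1617,0.0205,0.1085],"rotation": [-10.2,-6.5,21.0],"fingers": 1},
    {"xyz": [-0.1617,0.0205,0.1085],"rotation": [-10.2,-6.5,21.0],"fingers": 1},
    {"xyz": [-0.1617,0.0205,0.1085],"rotation": [-10.2,-6.5,21.0],"fingers": 1},
    {"xyz": [-0.1617,0.0205,0.1085],"rotation": [-10.2,-6.5,21.0],"fingers": 1},
    {"xyz": [-0.1617,0.0205,0.1085],"rotation": [-10.2,-6.5,21.0],"fingers": 1},
    {"xyz": [-0.1617,0.0205,0.1085],"rotation": [-10.2,-6.5,21.0],"fingers": 1},
  ],
)

```text
t: 1.6
tool_pos: [0.5461, 0.1752, 0.1851]
tool_rot: [2.53, -0.001, 1.559]
force: [-0.4, 0.2, 0.0]
finger_gap: 1.0
finger_force: 0.0
```

```bash
python3 - <<'E'
from h import *
R=toolR(TY,35);z=R.as_matrix()[:,2]; rel(R,H+z*.019)
cv2.imwrite("pics/s1.png",arm.read_camera("side")[150:330,130:370].repeat(3,0).repeat(3,1))
E
```

```text
xyz [-0.002  -0.0015  0.1104] rot [ 0.0253 -0.0352  0.0001] t 1.6
```

View pics/s1.png

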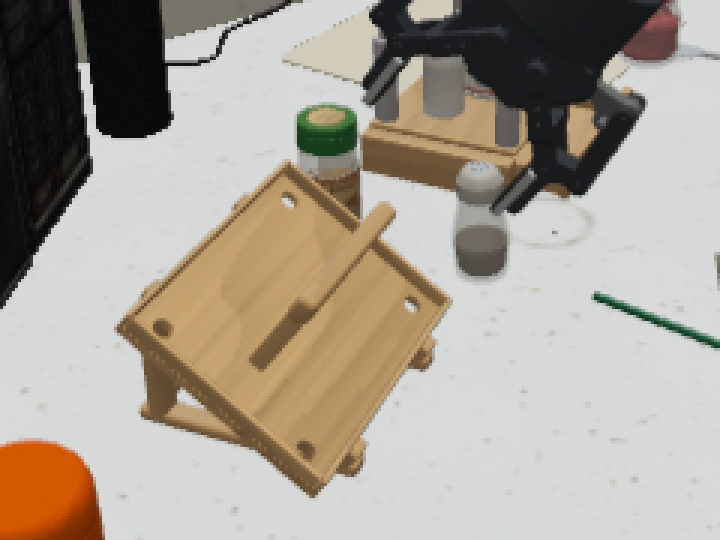

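The gripper is aligned above the handle: its fingers are at about (380,75) and (520,190) in the crop, and the bar runs from (300,300) to (385,215). I'll go in.

play_rows(
  motion=[
    {"xyz": [-0.002,-0.0015,0.04],"rotation": [0,0,0],"fingers": 1},
    {"xyz": [-0.002,-0.0015,0.08],"rotation": [0,0,0],"fingers": 1},
    {"xyz": [-0.002,-0.0015,0.1],"rotation": [0,0,0],"fingers": 1},
    {"xyz": [-0.002,-0.0015,0.11],"rotation": [0,0,0],"fingers": 1},
    {"xyz": [-0.002,-0.0015,0.11],"rotation": [0,0,0],"fingers": 0},
    {"xyz": [-0.002,-0.0015,0.11],"rotation": [0,0,0],"fingers": -0.5},
    {"xyz": [-0.002,-0.0015,0.11],"rotation": [0,0,0],"fingers": -1},
    {"xyz": [-0.002,-0.0015,0.11],"rotation": [0,0,0],"fingers": -1},
  ],
  grip_force=60,
)

```text
t: 2.45
tool_pos: [0.6084, 0.1722, 0.0952]
tool_rot: [2.529, -0.001, 1.559]
force: [-0.7, -0.1, 0.9]
finger_gap: 0.329
finger_force: 0.0
```

play_rows(
  motion=[
    {"xyz": [0,0,0],"rotation": [0,0,0],"fingers": -1},
    {"xyz": [0,0,0],"rotation": [0,0,0],"fingers": -1},
    {"xyz": [0,0,0],"rotation": [0,0,0],"fingers": -1},
    {"xyz": [0,0,0],"rotation": [0,0,0],"fingers": -1},
  ],
)

```text
t: 2.85
tool_pos: [0.6083, 0.172, 0.0949]
tool_rot: [2.529, -0.0, 1.559]
force: [-6.5, -1.1, 5.7]
finger_gap: 0.155
finger_force: 59.8
```

play_rows(
  motion=[
    {"xyz": [0,0,-0.01],"rotation": [0,0,0],"fingers": -1},
    {"xyz": [0,0,-0.03],"rotation": [0,0,0],"fingers": -1},
    {"xyz": [0,0,-0.06],"rotation": [0,0,0],"fingers": -1},
    {"xyz": [0,0,-0.1],"rotation": [0,0,0],"fingers": -1},
    {"xyz": [0,0.03,-0.14],"rotation": [0,0,0],"fingers": -1},
    {"xyz": [0,0.06,-0.16],"rotation": [0,0,0],"fingers": -1},
    {"xyz": [0,0.06,-0.16],"rotation": [0,0,0],"fingers": -1},
  ],
)

```text
t: 3.55
tool_pos: [0.5681, 0.1728, 0.2674]
tool_rot: [2.519, -0.003, 1.559]
force: [0.9, 0.5, -1.8]
finger_gap: 0.153
finger_force: 59.3
```

```bash
python3 - <<'E'
from h import *
S=np.array([.6443,-.2087,-.0014]);
R=toolR(-.0636,0); rel(R,S+[0,0,.115+.047+.075])
print(arm.get_obs()["joint_positions"])
cv2.imwrite("pics/s2.png",arm.read_camera("side"))
E
```

```text
xyz [-0.3807  0.0478  0.0721] rot [35.6459 -1.0859  2.7965] t 3.55
[ 0.2368 -0.404   2.0405 -0.1806  0.905   0.3177]
```

View pics/s2.png

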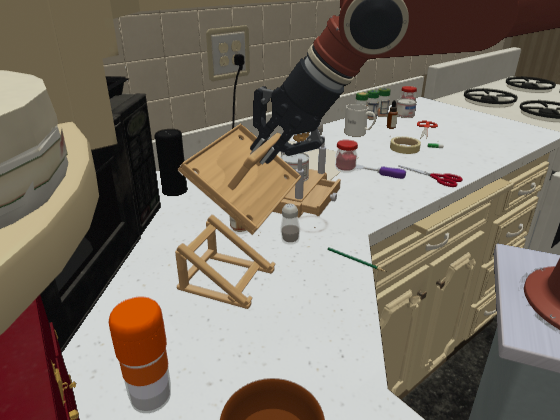

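The tray hangs in the gripper at (240,175) and the rack is empty. Now I'll level it and carry it over above the posts.

play_rows(
  motion=[
    {"xyz": [0,0.01,0.01],"rotation": [8,0,0],"fingers": -1},
    {"xyz": [-0.04,0.02,0.01],"rotation": [16,0,1],"fingers": -1},
    {"xyz": [-0.08,0.03,0.02],"rotation": [24,-0.5,2],"fingers": -1},
    {"xyz": [-0.12,0.048,0.03],"rotation": [32,-1,2.8],"fingers": -1},
    {"xyz": [-0.16,0.048,0.04],"rotation": [35.6,-1.1,2.8],"fingers": -1},
    {"xyz": [-0.2,0.048,0.05],"rotation": [35.6,-1.1,2.8],"fingers": -1},
    {"xyz": [-0.24,0.048,0.055],"rotation": [35.6,-1.1,2.8],"fingers": -1},
    {"xyz": [-0.28,0.048,0.06],"rotation": [35.6,-1.1,2.8],"fingers": -1},
  ],
)

```text
t: 4.4
tool_pos: [0.6338, -0.1097, 0.2329]
tool_rot: [-3.124, 0.002, 1.507]
force: [1.3, 0.2, -3.0]
finger_gap: 0.158
finger_force: 59.5
```

```bash
python3 - <<'E'
from h import *
S=np.array([.6443,-.2087,-.0014]);
R=toolR(-.0636,0); rel(R,S+[0,0,.115+.047+.075])
E
```

```text
xyz [-0.0981  0.0168 -0.0028] rot [-1.0059  0.1214 -0.0234] t 4.4
```

play_rows(
  motion=[
    {"xyz": [-0.03,0.01,-0.003],"rotation": [-1,0.1,0],"fingers": -1},
    {"xyz": [-0.06,0.015,-0.003],"rotation": [-1,0.1,0],"fingers": -1},
    {"xyz": [-0.085,0.017,-0.003],"rotation": [-1,0.1,0],"fingers": -1},
    {"xyz": [-0.098,0.017,-0.003],"rotation": [-1,0.1,0],"fingers": -1},
    {"xyz": [-0.098,0.017,-0.003],"rotation": [-1,0.1,0],"fingers": -1},
    {"xyz": [-0.098,0.017,-0.003],"rotation": [-1,0.1,0],"fingers": -1},
    {"xyz": [-0.098,0.017,-0.003],"rotation": [-1,0.1,0],"fingers": -1},
  ],
)

```text
t: 5.1
tool_pos: [0.6463, -0.206, 0.2399]
tool_rot: [3.136, 0.001, 1.508]
force: [0.6, 0.3, -2.8]
finger_gap: 0.153
finger_force: 59.5
```

```bash
python3 - <<'E'
from h import *
S=np.array([.6443,-.2087,-.0014]);
R=toolR(-.0636,0); rel(R,S+[0,0,.115+.047+.075]);print(cur()[1])
t=arm.read_camera("top");s=arm.read_camera("side");cv2.imwrite("pics/t3f.png",t);cv2.imwrite("pics/s3f.png",s)
f=lambda c:np.clip(c*1.0,0,255).astype(np.uint8)
a=cv2.resize(t[150:270,340:470],(400,369),interpolation=2);b=cv2.resize(s[80:215,235:365],(400,415),interpolation=2)
c=np.zeros((415,800,3),np.uint8);c[:369,:400]=np.clip(a*1.5,0,255);c[:,400:]=b
cv2.imwrite("pics/m3.png",c)
E
```

```text
xyz [-0.0029 -0.0018  0.0043] rot [0.3289 0.0647 0.0718] t 5.1
[ 0.6463 -0.206   0.2399]
```

View pics/m3.png

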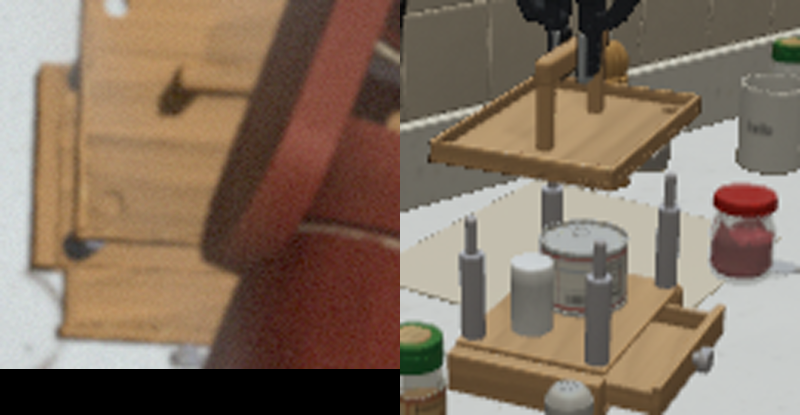

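The tray is level above the pins. In the top crop its holes show at (117,5) and (110,205), and the side crop shows the pins below the tray. I'll lower it to just above the pins and measure the two together.

play_rows(
  motion=[
    {"xyz": [-0.001,-0.001,0.015],"rotation": [0.3,0,0],"fingers": -1},
    {"xyz": [-0.003,-0.002,0.03],"rotation": [0.3,0,0],"fingers": -1},
    {"xyz": [-0.003,-0.002,0.038],"rotation": [0.3,0,0],"fingers": -1},
    {"xyz": [-0.003,-0.002,0.038],"rotation": [0.3,0,0],"fingers": -1},
    {"xyz": [-0.003,-0.002,0.038],"rotation": [0.3,0,0],"fingers": -1},
    {"xyz": [-0.003,-0.002,0.038],"rotation": [0.3,0,0],"fingers": -1},
  ],
)

```text
t: 5.8
tool_pos: [0.6449, -0.2106, 0.2032]
tool_rot: [3.139, 0.002, 1.507]
force: [0.7, 0.2, -2.2]
finger_gap: 0.151
finger_force: 59.5
```

```bash
python3 - <<'E'
from h import *
print(cur()[1],cur()[2]["tool_rot"])
t=np.mean([arm.read_camera("top") for _ in range(6)],0);s=np.mean([arm.read_camera("side") for _ in range(6)],0)
np.save("t4.npy",t);np.save("s4.npy",s)
def crop(im,x,y,w,h,k,g):
    c=np.clip(cv2.resize(im[y:y+h,x:x+w],None,fx=k,fy=k,interpolation=cv2.INTER_CUBIC)*g,0,255).astype(np.uint8)
    for i in range(0,w,10): cv2.putText(c,str(x+i),(i*k,9),0,.33,(0,0,255),1)
    for i in range(10,h,10): cv2.putText(c,str(y+i),(0,i*k+4),0,.33,(0,0,255),1)
    return c
c=np.hstack([crop(t,350,145,50,110,5,1.6),crop(s,240,95,110,110,5,1)])
cv2.imwrite("pics/m4.png",c);print(c.shape)
E
```

```text
[ 0.6449 -0.2106  0.2032] [3.139  0.0024 1.507 ]
(550, 800, 3)
```

View pics/m4.png

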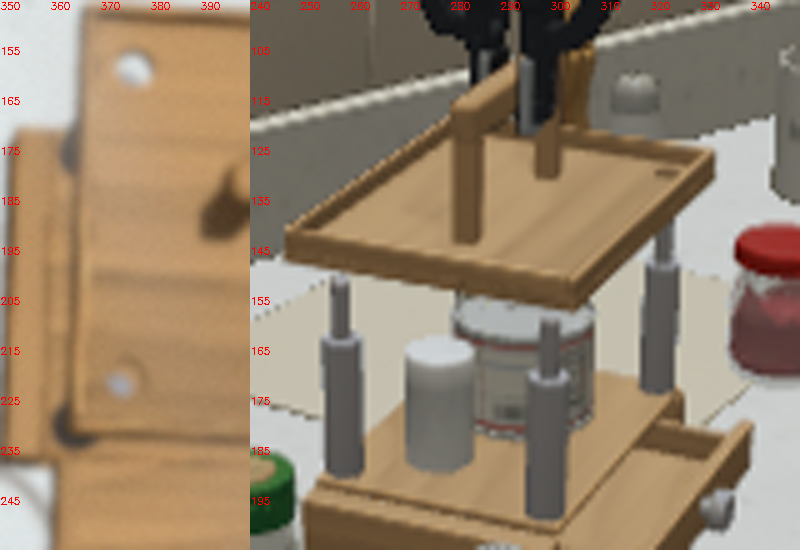

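In the top crop the front-left pin tip shows through its hole, with the hole at (122,376) and the pin at (121,384). That agrees with the side-only post fit. Next I'll fit the held tray's pose.

```bash
python3 - <<'E'
from h import *
s=lambda x,y:(240+(x-250)/5-.4,95+y/5-.4); t=lambda x,y:(350+x/5-.4,145+y/5-.4)
mk=lambda x,p:Ro.from_euler("z",x[3]).apply(p)+[x[0],x[1],x[2]]
O=lambda *a:np.array(a)
so=[("side",O(.074,.098,0),s(288,258)),("side",O(.074,.098,.017),s(286,228)),("side",O(-.074,.098,0),s(572,308)),("side",O(-.074,.098,.017),s(575,280)),("side",O(-.074,-.098,.017),s(714,152)),("side",O(-.074,-.098,0),s(712,180)),("side",O(-.054,-.079,.006),s(667,173))]
to=[("top",O(.054,.079,.006),t(133,68)),("top",O(-.054,.079,.006),t(122,376)),("top",O(.074,.098,.017),t(83,8)),("top",O(-.074,.098,.017),t(75,432))]
for ob in(so,so+to):
    x,r=fit(mk,ob,[.645,-.21,.155,-.06]);print("tray",x,"\n",r)
# pins again, side view now + old picks
P=lambda sx,sy,z:np.array([sx*.054,sy*.079,z]);k=[(1,1),(1,-1),(-1,1),(-1,-1)]
s0=lambda x,y:(245+x/4-.4,125+y/4-.4)
ob=[("side",P(*a,.145),s0(*b)) for a,b in zip(k,[(51,101),(159,22),(220,137),(312,48)])]
ob+=[("side",P(*a,.115),s0(*b)) for a,b in zip(k,[(54,150),(157,66),(218,178),(309,88)])]
ob+=[("side",P(1,1,.145),s(340,279)),("side",P(1,1,.115),s(341,339)),("side",P(-1,1,.145),s(551,321)),("side",P(-1,1,.115),s(548,374)),("side",P(-1,-1,.115),s(662,265))]
p,r=fit(mk,ob,[.645,-.21,0,-.06]);print("pins side",p)
p,r=fit(mk,ob+[("top",P(-1,1,.145),t(121,384))],p);print("pins +top",p,"\n",r)
E
```

```text
tray [ 0.6529 -0.23    0.1488 -0.0687] 
 [[ 0.0276  0.4724]
 [ 0.2089 -0.1685]
 [ 0.0763  0.6085]
 [-0.3101 -0.716 ]
 [ 0.1597 -0.5995]
 [ 0.1834 -0.0079]
 [-0.3557  0.3334]]
tray [ 0.6458 -0.2094  0.1567 -0.055 ] 
 [[-0.6681  0.9981]
 [-0.4971  0.2097]
 [ 1.0364  1.0843]
 [ 0.6624 -0.3919]
 [ 0.5527 -0.9564]
 [ 0.5669 -0.2483]
 [-0.0863  0.118 ]
 [-0.1938 -0.009 ]
 [ 0.7708  0.3648]
 [-0.0157 -1.6171]
 [-0.4303 -0.4504]]
pins side [ 0.6463 -0.2097 -0.001  -0.0582]
pins +top [ 0.6467 -0.2109 -0.0015 -0.0577] 
 [[ 0.3537  0.7919]
 [-0.1005  0.264 ]
 [-0.0747 -0.8874]
 [-0.1307 -0.3989]
 [-0.1504  0.0621]
 [ 0.3127 -0.1684]
 [ 0.1201  0.7208]
 [ 0.0719  0.4562]
 [ 0.1037  0.2419]
 [ 0.1496 -0.2379]
 [-0.2747 -0.8374]
 [ 0.0201  0.4208]
 [-0.0781 -0.5438]
 [-0.0816 -0.1832]]
```

play_rows(
  motion=[
    {"xyz": [-0.0018,0.0009,0.003],"rotation": [0.1,0,0.1],"fingers": -1},
    {"xyz": [-0.0018,0.0009,0.006],"rotation": [0.1,0,0.1],"fingers": -1},
    {"xyz": [-0.0018,0.0009,0.009],"rotation": [0.1,0,0.1],"fingers": -1},
    {"xyz": [-0.0018,0.0009,0.012],"rotation": [0.1,0,0.1],"fingers": -1},
    {"xyz": [-0.0018,0.0009,0.014],"rotation": [0.1,0,0.1],"fingers": -1},
    {"xyz": [-0.0018,0.0009,0.015],"rotation": [0.1,0,0.1],"fingers": -1},
    {"xyz": [-0.0018,0.0009,0.016],"rotation": [0.1,0,0.1],"fingers": -1},
    {"xyz": [-0.0018,0.0009,0.016],"rotation": [0.1,0,0.1],"fingers": -1},
  ],
)

```text
t: 7.2
tool_pos: [0.6453, -0.2122, 0.1863]
tool_rot: [-3.141, 0.002, 1.506]
force: [0.0, 0.6, -2.3]
finger_gap: 0.154
finger_force: 59.5
```

```bash
python3 - <<'E'
from h import *
o=cur()[2];print(o["tool_pos"],o["tool_rot"],o["force"],o["wrist_torque"])
E
```

```text
[ 0.6453 -0.2122  0.1863] [-3.141   0.0017  1.5055] [ 0.0205  0.5827 -2.2605] [0.1288 0.0896 0.079 ]
```

play_rows(
  motion=[
    {"xyz": [0,0,0.001],"rotation": [0,0,0],"fingers": -1},
    {"xyz": [0,0,0.002],"rotation": [0,0,0],"fingers": -1},
    {"xyz": [0,0,0.003],"rotation": [0,0,0],"fingers": -1},
    {"xyz": [0,0,0.004],"rotation": [0,0,0],"fingers": -1},
    {"xyz": [0,0,0.005],"rotation": [0,0,0],"fingers": -1},
    {"xyz": [0,0,0.006],"rotation": [0,0,0],"fingers": -1},
    {"xyz": [0,0,0.006],"rotation": [0,0,0],"fingers": -1},
  ],
)

```text
t: 7.9
tool_pos: [0.6453, -0.2122, 0.1802]
tool_rot: [-3.141, 0.002, 1.505]
force: [-1.2, 0.7, -2.4]
finger_gap: 0.158
finger_force: 59.7
```

```bash
python3 - <<'E'
from h import *
o=cur()[2];print(o["tool_pos"],o["tool_rot"],o["force"],o["wrist_torque"])
t=np.mean([arm.read_camera("top") for _ in range(4)],0);s=np.mean([arm.read_camera("side") for _ in range(4)],0)
def crop(im,x,y,w,h,k,g):
    c=np.clip(cv2.resize(im[y:y+h,x:x+w],None,fx=k,fy=k,interpolation=cv2.INTER_CUBIC)*g,0,255).astype(np.uint8)
    for i in range(0,w,10): cv2.putText(c,str(x+i),(i*k,9),0,.33,(0,0,255),1)
    for i in range(10,h,10): cv2.putText(c,str(y+i),(0,i*k+4),0,.33,(0,0,255),1)
    return c
cv2.imwrite("pics/m5.png",np.hstack([crop(t,350,145,50,110,5,1.6),crop(s,240,95,110,110,5,1)]))
E
```

```text
[ 0.6453 -0.2122  0.1802] [-3.141   0.0018  1.5053] [-1.1834  0.6552 -2.4046] [0.2601 0.101  0.0763]
```

View pics/m5.png

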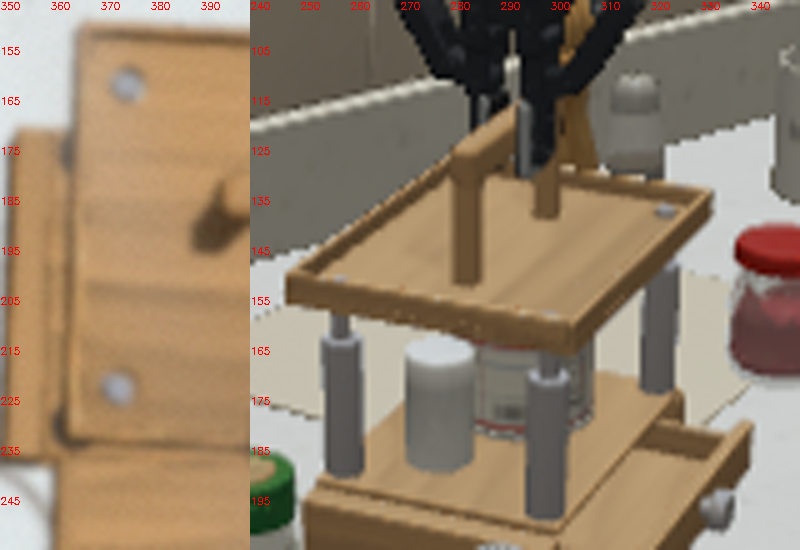

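The pins are through all the visible holes, at (127,85), (118,388) and (667,210). I'll keep lowering.

play_rows(
  motion=[
    {"xyz": [0,0,0.002],"rotation": [0,0,0],"fingers": -1},
    {"xyz": [0,0,0.004],"rotation": [0,0,0],"fingers": -1},
    {"xyz": [0,0,0.006],"rotation": [0,0,0],"fingers": -1},
    {"xyz": [0,0,0.008],"rotation": [0,0,0],"fingers": -1},
    {"xyz": [0,0,0.01],"rotation": [0,0,0],"fingers": -1},
    {"xyz": [0,0,0.012],"rotation": [0,0,0],"fingers": -1},
    {"xyz": [0,0,0.014],"rotation": [0,0,0],"fingers": -1},
    {"xyz": [0,0,0.014],"rotation": [0,0,0],"fingers": -1},
  ],
)

```text
t: 9.1
tool_pos: [0.6452, -0.2123, 0.1659]
tool_rot: [-3.141, 0.002, 1.505]
force: [-1.2, 1.6, -2.3]
finger_gap: 0.157
finger_force: 59.6
```

play_rows(
  motion=[
    {"xyz": [0,0,0.0005],"rotation": [0,0,0],"fingers": -1},
    {"xyz": [0,0,0.001],"rotation": [0,0,0],"fingers": -1},
    {"xyz": [0,0,0.0015],"rotation": [0,0,0],"fingers": -1},
    {"xyz": [0,0,0.002],"rotation": [0,0,0],"fingers": -1},
    {"xyz": [0,0,0.0025],"rotation": [0,0,0],"fingers": -1},
    {"xyz": [0,0,0.003],"rotation": [0,0,0],"fingers": -1},
    {"xyz": [0,0,0.003],"rotation": [0,0,0],"fingers": -1},
  ],
)

```text
t: 9.8
tool_pos: [0.6453, -0.2124, 0.1633]
tool_rot: [-3.141, 0.002, 1.505]
force: [-0.8, 1.1, -1.5]
finger_gap: 0.155
finger_force: 59.7
```

play_rows(
  motion=[
    {"xyz": [0,0,0.0004],"rotation": [0,0,0],"fingers": -1},
    {"xyz": [0,0,0.0008],"rotation": [0,0,0],"fingers": -1},
    {"xyz": [0,0,0.0012],"rotation": [0,0,0],"fingers": -1},
    {"xyz": [0,0,0.0016],"rotation": [0,0,0],"fingers": -1},
    {"xyz": [0,0,0.002],"rotation": [0,0,0],"fingers": -1},
    {"xyz": [0,0,0.002],"rotation": [0,0,0],"fingers": -1},
  ],
)

```text
t: 10.4
tool_pos: [0.6453, -0.2124, 0.1613]
tool_rot: [-3.141, 0.002, 1.505]
force: [-1.0, 1.3, -1.4]
finger_gap: 0.151
finger_force: 59.7
```

play_rows(
  motion=[
    {"xyz": [0,0,0.0004],"rotation": [0,0,0],"fingers": -1},
    {"xyz": [0,0,0.0008],"rotation": [0,0,0],"fingers": -1},
    {"xyz": [0,0,0.0012],"rotation": [0,0,0],"fingers": -1},
    {"xyz": [0,0,0.0015],"rotation": [0,0,0],"fingers": -1},
    {"xyz": [0,0,0.0015],"rotation": [0,0,0],"fingers": -1},
  ],
)

```text
t: 10.9
tool_pos: [0.6453, -0.2122, 0.1607]
tool_rot: [-3.141, 0.002, 1.505]
force: [-4.0, 2.3, 3.4]
finger_gap: 0.156
finger_force: 60.5
```

Contact at the shoulder height, so I'll release.

play_rows(
  motion=[
    {"xyz": [0,0,0],"rotation": [0,0,0],"fingers": -1},
    {"xyz": [0,0,0],"rotation": [0,0,0],"fingers": -0.4},
    {"xyz": [0,0,0],"rotation": [0,0,0],"fingers": 0},
    {"xyz": [0,0,0],"rotation": [0,0,0],"fingers": 0.3},
    {"xyz": [0,0,0],"rotation": [0,0,0],"fingers": 0.3},
    {"xyz": [0,0,0],"rotation": [0,0,0],"fingers": 0.3},
  ],
  grip_force=20,
)

```text
t: 11.5
tool_pos: [0.6454, -0.2126, 0.1599]
tool_rot: [-3.142, 0.002, 1.505]
force: [-0.4, 0.8, 0.4]
finger_gap: 0.651
finger_force: 0.0
```

play_rows(
  motion=[
    {"xyz": [0,0,-0.01],"rotation": [0,0,0],"fingers": 0.3},
    {"xyz": [0,0,-0.04],"rotation": [0,0,0],"fingers": 0.3},
    {"xyz": [0,0,-0.09],"rotation": [0,0,0],"fingers": 0.3},
    {"xyz": [0,0,-0.13],"rotation": [0,0,0],"fingers": 0.3},
    {"xyz": [0,0,-0.13],"rotation": [0,0,0],"fingers": 0.3},
  ],
)

```text
t: 12.0
tool_pos: [0.6484, -0.2135, 0.3007]
tool_rot: [3.127, 0.008, 1.505]
force: [0.9, -0.1, 0.7]
finger_gap: 0.65
finger_force: 0.0
```

```bash
python3 - <<'E'
from h import *
print(arm.get_obs()["force"])
s=np.mean([arm.read_camera("side") for _ in range(4)],0)
x,y,w,h,k=240,90,110,110,5
c=np.clip(cv2.resize(s[y:y+h,x:x+w],None,fx=k,fy=k,interpolation=cv2.INTER_CUBIC),0,255).astype(np.uint8)
cv2.imwrite("pics/m6.png",c)
E
```

```text
[ 0.9245 -0.1374  0.6879]
```

View pics/m6.png

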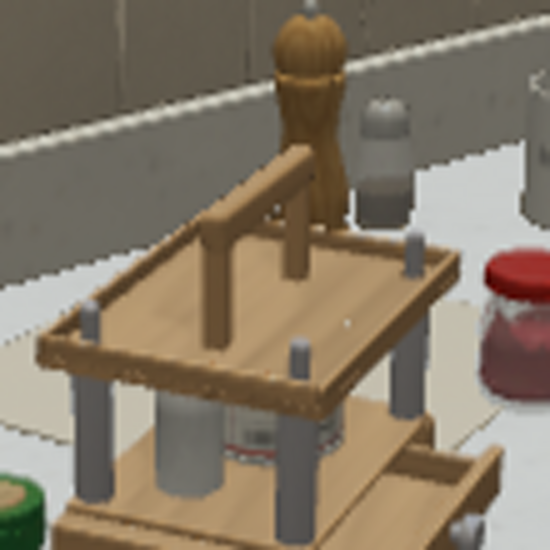

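The side crop shows the tray seated level on all the shoulders, with three pins proud at (90,320), (300,355) and (414,255). Now the drawer: I'll retreat and lean the gripper back.

```bash
python3 - <<'E'
from h import *
rel(toolR(-.058,40),[.43,-.194,.28])
E
```

```text
xyz [ 0.0038 -0.2156  0.0092] rot [-40.1211   0.2247  -0.3846] t 12.2
```

play_rows(
  motion=[
    {"xyz": [0,-0.04,0],"rotation": [-5,0,0],"fingers": 0},
    {"xyz": [0.001,-0.08,0],"rotation": [-12,0,0],"fingers": -1},
    {"xyz": [0.002,-0.12,0],"rotation": [-20,0,0],"fingers": -1},
    {"xyz": [0.003,-0.16,0.005],"rotation": [-28,0.1,-0.2],"fingers": -1},
    {"xyz": [0.004,-0.19,0.009],"rotation": [-36,0.2,-0.4],"fingers": -1},
    {"xyz": [0.004,-0.215,0.009],"rotation": [-40,0.2,-0.4],"fingers": -1},
    {"xyz": [0.004,-0.215,0.009],"rotation": [-40,0.2,-0.4],"fingers": -1},
    {"xyz": [0.004,-0.215,0.009],"rotation": [-40,0.2,-0.4],"fingers": -1},
  ],
)

```text
t: 13.0
tool_pos: [0.4303, -0.1942, 0.2795]
tool_rot: [2.445, 0.0, 1.511]
force: [0.6, -0.3, 0.4]
finger_gap: 0.003
finger_force: 0.0
```

```bash
python3 - <<'E'
from h import *
rel(toolR(-.058,40),[.445,-.1945,.020]); print(cur()[2]["joint_positions"])
# refine knob: silver blob in first pictures
for n,(x,y) in(("top",(400.6,266.3)),("side",(335.5,196.7))): print(n,ray(n,(x,y),.022))
s=cv2.imread("pics/side0.png").astype(int)
m=((s.max(2)-s.min(2)<22)&(s.max(2)<190)).astype(np.uint8)[185:207,325:345]
print(m)
E
```

```text
xyz [ 0.0007 -0.1553  0.2084] rot [-0.0723  0.0905 -0.0765] t 13.0
[-0.8715 -0.8293  2.2966  0.5223  1.202  -0.8842]
top [ 0.5264 -0.1988  0.022 ]
side [ 0.5229 -0.1992  0.022 ]
[[0 0 0 0 0 0 0 0 0 0 0 0 0 0 0 1 0 0 0 0]
 [0 0 0 0 0 0 0 0 0 0 0 0 0 0 0 1 0 0 0 0]
 [0 0 0 0 0 0 0 0 0 0 0 0 0 0 0 1 0 0 0 0]
 [0 0 0 0 0 0 0 0 0 0 0 0 0 0 0 0 0 0 0 0]
 [0 0 0 0 0 0 0 0 0 0 0 0 0 0 1 0 0 0 0 0]
 [0 0 0 0 0 0 0 0 0 0 0 0 0 1 0 0 0 0 0 0]
 [0 0 0 0 0 0 0 0 0 0 0 0 0 0 0 0 0 0 0 0]
 [0 0 0 0 0 0 0 0 0 0 0 0 1 0 0 0 0 0 0 0]
 [0 0 0 0 0 0 0 0 1 1 1 1 0 0 0 0 0 0 0 0]
 [0 0 0 0 0 0 1 1 1 1 1 1 0 0 0 0 0 0 0 0]
 [0 0 0 0 0 1 1 1 1 1 1 1 0 0 0 0 0 0 0 0]
 [0 0 0 0 0 1 1 1 1 1 1 1 0 0 0 0 0 0 0 0]
 [0 0 0 0 0 1 1 1 1 1 1 1 0 0 0 0 0 0 0 0]
 [0 0 0 0 0 0 1 1 1 1 1 1 0 0 0 0 0 0 0 0]
 [0 0 0 0 0 0 1 1 1 1 1 1 0 0 0 0 0 0 0 0]
 [0 0 0 0 0 0 1 1 1 1 1 0 0 0 0 0 0 0 0 0]
 [0 0 0 0 0 1 0 1 1 1 0 0 0 0 0 0 0 0 0 0]
 [0 0 0 0 1 0 0 0 0 0 0 0 0 0 0 0 0 0 0 0]
 [0 0 0 0 0 0 0 0 0 0 0 0 0 0 0 0 0 0 0 0]
 [0 0 0 1 0 0 0 0 0 0 0 0 0 0 0 0 0 0 0 0]
 [0 0 1 0 0 0 0 0 0 0 0 0 0 0 0 0 0 0 0 0]
 [0 1 0 0 0 0 0 0 0 0 0 0 0 0 0 0 0 0 0 0]]
```

play_rows(
  motion=[
    {"xyz": [0.0007,-0.03,0.04],"rotation": [0,0,0],"fingers": -1},
    {"xyz": [0.0007,-0.06,0.08],"rotation": [0,0,0],"fingers": -1},
    {"xyz": [0.0007,-0.09,0.12],"rotation": [0,0,0],"fingers": -1},
    {"xyz": [0.0007,-0.12,0.16],"rotation": [0,0,0],"fingers": -1},
    {"xyz": [0.0007,-0.14,0.19],"rotation": [0,0,0],"fingers": -1},
    {"xyz": [0.0007,-0.15,0.2],"rotation": [0,0,0],"fingers": -1},
    {"xyz": [0.0007,-0.155,0.208],"rotation": [0,0,0],"fingers": -1},
    {"xyz": [0.0007,-0.155,0.208],"rotation": [0,0,0],"fingers": -1},
  ],
)

```text
t: 13.8
tool_pos: [0.4461, -0.1931, 0.0195]
tool_rot: [2.449, -0.003, 1.515]
force: [0.0, -0.2, 0.5]
finger_gap: -0.002
finger_force: 0.0
```

```bash
python3 - <<'E'
from h import *
for d in(.055,.115): rel(toolR(-.058,40),[.445+d*.998,-.1945-d*.058,.019])
print(cur()[2]["joint_positions"])
E
```

```text
xyz [-0.0016  0.0413  0.0348] rot [-0.2957 -0.23   -0.0167] t 13.8
xyz [-0.0018  0.0874  0.0732] rot [-0.2957 -0.23   -0.0167] t 13.8
[-0.8322 -0.3661  2.4896  0.8235  0.6595 -1.3521]
```

play_rows(
  motion=[
    {"xyz": [-0.0016,0.015,0.0125],"rotation": [-0.3,-0.2,0],"fingers": -1},
    {"xyz": [-0.0016,0.03,0.025],"rotation": [-0.3,-0.2,0],"fingers": -1},
    {"xyz": [-0.0016,0.041,0.0348],"rotation": [-0.3,-0.2,0],"fingers": -1},
    {"xyz": [-0.0016,0.045,0.038],"rotation": [-0.3,-0.2,0],"fingers": -1},
    {"xyz": [-0.0016,0.049,0.0412],"rotation": [-0.3,-0.2,0],"fingers": -1},
    {"xyz": [-0.0016,0.053,0.0445],"rotation": [-0.3,-0.2,0],"fingers": -1},
    {"xyz": [-0.0016,0.057,0.0478],"rotation": [-0.3,-0.2,0],"fingers": -1},
    {"xyz": [-0.0016,0.061,0.0512],"rotation": [-0.3,-0.2,0],"fingers": -1},
  ],
)

```text
t: 14.6
tool_pos: [0.5255, -0.2007, 0.022]
tool_rot: [2.439, 0.004, 1.511]
force: [-1.6, 0.6, 1.2]
finger_gap: -0.001
finger_force: 0.8
```

```bash
python3 - <<'E'
from h import *
o=cur()[2];print(o["tool_pos"],o["force"])
for d in(.1,.12): rel(toolR(-.058,40),[.445+d*.998,-.1945-d*.058,.019])
E
```

```text
[ 0.5255 -0.2007  0.022 ] [-1.6283  0.5699  1.2048]
xyz [0.0016 0.0128 0.0147] rot [0.2725 0.2401 0.0393] t 14.6
xyz [0.0016 0.0281 0.0276] rot [0.2725 0.2401 0.0393] t 14.6
```

play_rows(
  motion=[
    {"xyz": [0.001,0.004,0.0045],"rotation": [0.2,0.2,0],"fingers": -1},
    {"xyz": [0.001,0.007,0.0075],"rotation": [0.2,0.2,0],"fingers": -1},
    {"xyz": [0.001,0.01,0.0105],"rotation": [0.2,0.2,0],"fingers": -1},
    {"xyz": [0.001,0.013,0.0133],"rotation": [0.2,0.2,0],"fingers": -1},
    {"xyz": [0.001,0.016,0.016],"rotation": [0.2,0.2,0],"fingers": -1},
    {"xyz": [0.001,0.018,0.018],"rotation": [0.2,0.2,0],"fingers": -1},
    {"xyz": [0.001,0.018,0.018],"rotation": [0.2,0.2,0],"fingers": -1},
  ],
)

```text
t: 15.3
tool_pos: [0.5511, -0.2012, 0.0199]
tool_rot: [2.442, 0.001, 1.513]
force: [-0.3, -0.1, 0.2]
finger_gap: 0.005
finger_force: 0.0
```

play_rows(
  motion=[
    {"xyz": [0,0.0012,0.001],"rotation": [0,0,0],"fingers": -1},
    {"xyz": [0,0.0023,0.0019],"rotation": [0,0,0],"fingers": -1},
    {"xyz": [0,0.0034,0.0029],"rotation": [0,0,0],"fingers": -1},
    {"xyz": [0,0.0046,0.0039],"rotation": [0,0,0],"fingers": -1},
  ],
)

```text
t: 15.7
tool_pos: [0.5567, -0.2015, 0.0197]
tool_rot: [2.442, 0.001, 1.513]
force: [-1.3, 0.3, 1.1]
finger_gap: -0.003
finger_force: 0.6
```

play_rows(
  motion=[
    {"xyz": [0,0.0012,0.001],"rotation": [0,0,0],"fingers": -1},
    {"xyz": [0,0.0023,0.0019],"rotation": [0,0,0],"fingers": -1},
    {"xyz": [0,0.0034,0.0029],"rotation": [0,0,0],"fingers": -1},
  ],
)

```text
t: 16.0
tool_pos: [0.5607, -0.2017, 0.0194]
tool_rot: [2.443, 0.001, 1.514]
force: [-24.0, 1.4, 16.8]
finger_gap: -0.001
finger_force: 12.1
```

play_rows(
  motion=[
    {"xyz": [0,0,0],"rotation": [0,0,0],"fingers": -1},
    {"xyz": [0,-0.008,-0.0065],"rotation": [0,0,0],"fingers": -1},
    {"xyz": [0,-0.03,-0.025],"rotation": [0,0,0],"fingers": -1},
    {"xyz": [0,-0.06,-0.05],"rotation": [0,0,0],"fingers": -1},
    {"xyz": [0,-0.08,-0.067],"rotation": [0,0,0],"fingers": -1},
    {"xyz": [0,-0.07,-0.1],"rotation": [0,0,0],"fingers": -1},
    {"xyz": [0,-0.05,-0.15],"rotation": [0,0,0],"fingers": -1},
    {"xyz": [0,-0.05,-0.15],"rotation": [0,0,0],"fingers": -1},
  ],
)

```text
t: 16.8
tool_pos: [0.429, -0.1982, 0.1136]
tool_rot: [2.427, 0.017, 1.51]
force: [0.1, -1.1, 1.4]
finger_gap: 0.002
finger_force: 0.0
```

```bash
python3 - <<'E'
from h import *
o=cur()[2];print(o["tool_pos"],o["force"])
s=arm.read_camera("side");t=arm.read_camera("top");cv2.imwrite("pics/s7.png",s)
# expected shut-knob pixel and blob found
sh=np.array([.6463,-.2110])+np.array([0,.005])
c=np.cos(-.058);q=np.array([sh[0]-.08*c,sh[1]+.08*.058,.022])
print("pred knob shut",q,proj("side",q),"open",proj("side",[.523,-.199,.022]))
m=((s.max(2).astype(int)-s.min(2)<22)&(s.max(2)<190)).astype(np.uint8)[175:215,300:350]
n,l,st,ce=cv2.connectedComponentsWithStats(m)
for a,b in zip(st,ce):
    if 15<a[4]<150: print(a[4],b+[300,175])
# difference of the rest of scene vs first picture
s0=cv2.imread("pics/side0.png");d=(np.abs(s.astype(int)-s0).max(2)>45).astype(np.uint8)
n,l,st,ce=cv2.connectedComponentsWithStats(cv2.morphologyEx(d,cv2.MORPH_OPEN,np.ones((3,3))))
print([(tuple(a),tuple(b.round())) for a,b in zip(st,ce) if a[4]>25][1:])
E
```

```text
[ 0.429  -0.1982  0.1136] [ 0.0691 -1.1006  1.3558]
pred knob shut [ 0.5664 -0.2014  0.022 ] [[319.0517 193.4386]] open [[335.4424 196.735 ]]
97 [302.     183.9175]
54 [316.8519 193.7222]
[((np.int32(375), np.int32(49), np.int32(185), np.int32(121), np.int32(7184)), (np.float64(463.0), np.float64(111.0))), ((np.int32(448), np.int32(57), np.int32(26), np.int32(27), np.int32(433)), (np.float64(460.0), np.float64(70.0))), ((np.int32(512), np.int32(77), np.int32(12), np.int32(5), np.int32(44)), (np.float64(517.0), np.float64(80.0))), ((np.int32(538), np.int32(83), np.int32(14), np.int32(4), np.int32(50)), (np.float64(544.0), np.float64(85.0))), ((np.int32(474), np.int32(91), np.int32(11), np.int32(4), np.int32(40)), (np.float64(479.0), np.float64(92.0))), ((np.int32(489), np.int32(92), np.int32(8), np.int32(5), np.int32(35)), (np.float64(493.0), np.float64(94.0))), ((np.int32(498), np.int32(97), np.int32(15), np.int32(4), np.int32(58)), (np.float64(505.0), np.float64(98.0))), ((np.int32(529), np.int32(103), np.int32(15), np.int32(5), np.int32(58)), (np.float64(536.0), np.float64(105.0)))
[... 1170 characters left out ...]
(np.int32(184), np.int32(224), np.int32(22), np.int32(22), np.int32(137)), (np.float64(195.0), np.float64(235.0))), ((np.int32(169), np.int32(251), np.int32(17), np.int32(15), np.int32(123)), (np.float64(176.0), np.float64(257.0))), ((np.int32(185), np.int32(257), np.int32(44), np.int32(41), np.int32(661)), (np.float64(205.0), np.float64(279.0))), ((np.int32(243), np.int32(258), np.int32(24), np.int32(39), np.int32(307)), (np.float64(254.0), np.float64(280.0))), ((np.int32(220), np.int32(302), np.int32(21), np.int32(13), np.int32(158)), (np.float64(231.0), np.float64(308.0))), ((np.int32(549), np.int32(353), np.int32(11), np.int32(60), np.int32(448)), (np.float64(555.0), np.float64(383.0)))]
```

```bash
python3 -c "
from station import arm
print(arm.sign_off())"
```

```text
the job is handed in; nothing more can be done
None
```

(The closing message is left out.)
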